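Stand a plate up in the deburring fixture and lock it

ROBOT

A 6-joint arm with a two-finger parallel gripper is mounted at the origin on the work surface. World frame = base frame: x ahead of the robot, y to its left, z up, the work surface at z = 0. Lengths are in m, angles in rad, forces in N, time in s.
With the tool pointing down it reaches from about 0.375 to 0.925 m from the base axis. Payload 5.7 kg.
Tool frame: the origin (TCP) lies between the finger pads; the fingertips stand 11 mm ahead of it and the grasp point (between the pads) lies 8 mm behind it; z points along the fingers, y is the line along which they close (so a half turn about z gives the same grasp; the last joint's range is limited). The gripper opens to 85 mm and grips with 20 to 120 N. Pads are 22 mm wide; open, the fingers measure 114 mm over their backs; the gripper's body (76 mm by 85 mm) begins 54 mm behind the grasp point. The pads swing forward as they close: fully open they stand 13 mm farther back than shut.
Start: joints at [-1.227, 0.359, 1.51, -0, 1.272, -0.115], TCP at [0.266, -0.538, 0.242] pointing down, gripper open.
Joint ranges: [-2.97, 2.97], [-1.01, 2.36], [0.21, 2.38], [-0.96, 4.11], [0.2, 2.71], [-2.98, 2.98]. Speed limits (rad/s): [2.39, 2.39, 3.14, 3.14, 3.14, 3.14].

INTERFACE

Orientations are given as a rotation vector (axis times angle).
In Python, from plant import manip gives the robot as it stands.
- The arm moves only by the shell command python3 -m creep 'ROWS' [OPENING]. ROWS is JSON, a list of rows, each a list of 4 numbers: the shift along the tool's x, y, z in m, then the turn about the tool's z in rad. A call has 1 to 12 rows; each row is the pose to reach, as a shift and turn from the pose commanded when the call began, along the tool's axes at that moment; what a row does not reach only later rows make up. A row lasts 1/10 s, in which the tool goes at most 50 mm and 8.59 degrees, less where a joint would pass 70% of its speed; a pose out of reach is approached as far as the arm can. A call with a gripper value outside its range is refused whole. OPENING is the opening, from 0 (shut) to 1 (fully open), set as the call begins (- or left out, the last holds). The fingers move at their own pace and stop on an object; the grip force is fixed at half the most. Time passes only in rows, so rows that repeat a pose let the fingers close. It gives the time, the measured TCP pose, the force, the opening and the grip force at its end, in the units of the state.
- manip.sense(): the state, without advancing time (a new reading comes with each control period).
- manip.snapshot(name): name is "scene" or "side" or "wrist"; returns the picture (384x512x3 uint8, red, green, blue); there is no depth.
- manip.calibration(name): a dict with "fx", "fy", "cx", "cy" (pixels), "R" (3x3) and "t" (3): a world point X has camera coordinates R X + t. Camera axes: x right, y down, z forward; pixel columns grow to the right and rows downward; lengths in m; the calibration is good to about 2 mm. The wrist camera is an equidistant fisheye: a pixel r from the principal point sees the ray r / f radians off the axis. A picture is of the moment at which its call begins: read the wrist's pose just before it. calibration takes no time and is no camera call; for the wrist camera it gives the pose at the moment of the call.
- manip.job_done(): hands the job in; it is judged then, once.
Trained networks look in the newest picture that a camera, given by its name, has taken for a name from the list of things; names that differ only in an ending like _2 or _b are one class to them, and where a whole thing is asked for, a point or a joint stands for the part that bears it (a point fixed in the world has none). Each returns a list of dicts, best first, with "confidence" (0 to 1); they miss things now and then, are a little off and sometimes report something else, mostly with a low value. They report only what shows in the picture. A call takes as long as a camera call. They do not tell look-alikes from the thing itself.
- manip.recognise(thing, camera): "uv" ([column, row] in pixels, amid what is visible of it).
- manip.outline_of(thing, camera): "pixels" (384x512 bool, what is visible of it) and "uv" ([column, row] in pixels, amid what is visible of it).
- manip.mark_of(thing, camera): "uv" ([column, row] in pixels: a listed point, or the origin of a listed thing).
The state is a dict: "time": time; "joints": joint angles; "dq": joint speeds; "effort": joint torques, N m; "ee_pos": TCP position; "tcp_rot": TCP orientation; "force": force on the tool from outside, world axes, zero at the start; "wrist_torque": the same for the moment, N m; "gripper_width": finger opening in m; "grasp_force": force on a finger pad.
Only numpy, scipy, OpenCV 4.12 (cv2) and the standard library are available. Lean on these libraries where they do the work, as an engineer would, in place of code of your own. Each camera call takes 0.05 s, during which the arm holds its last target. There are 200 camera calls.

TASK

Stand the drilled aluminium plate up for deburring: push its raised edge towards the fixture's fence so that its low edge meets the fence and the plate pivots up on it, until it leans flat against the fence with its foot at the fence. Then swing both keeper levers inward and fully down to level, across the face of the plate, and let go. Leave the tools, sockets and tub lying around where they are.

Things in the scene. Friction and masses are not known exactly. Their poses are not given: they have to be found in the camera images.
- fixture: Fixed steel fixture. Origin on the table under the middle of the fence's foot line; x goes level through the fence, away from the plate, y along the fence, z up. Base plate x -200 to +70, y +-145 mm, top at z 12 mm. Grey fence rises from the base at x = 0: 236 mm wide, 112 mm high, 10 mm thick, its face leaning back (to +x) 0.175 rad from vertical, so a plate stood against it stays by itself.
- rest: Fixed steel rest on the base that props the plate: two uprights 14 mm thick, 22 mm wide, at its y = +-45 mm (68 mm free between them), round tops 50 mm above the base (62 mm above the table). Foot bar 36 x 124 x 6 mm. Origin at the centre of its underside, on the base; axes as the fixture's. It stands 94 to 112 mm in front of the fence's foot line.
- plate_top (a point): Middle of the raised 120 mm edge of the loose aluminium plate (150 long x 120 x 10 mm thick, 0.36 to 0.6 kg), at mid thickness. The plate starts at 0.56 rad to level, its low edge on the base 7 to 25 mm short of the fence, its underside on the rest, the raised edge on the robot's side. Point about 96 mm above the table then, 161 mm once leaning. x: raised edge to foot; z: face that goes to the fence.
- plate_foot (a point): Middle of the plate's low 120 mm edge (its foot), at mid thickness, 150 mm along the plate from plate_top. With the plate in place it lies at x = -5, z = 13 mm in the fixture's frame.
- lever_left (a joint): Left keeper lever (fixture's +y side), rad: 0 = level, pointing inward across the plate's face, at its stop; 1.57 = straight up along the fence; up to 2.4 = outward. Starts 1.3 to 2.1. Stiff: stays where left, about 2 N at the pin moves it. Steel bar 60 mm from pivot to pin, 16 mm wide, 16 to 24 mm out of the fence's face, so it passes 6 mm in front of a plate flush on the fence.
- lever_right (a joint): Right keeper lever (fixture's -y side), mirror image of the left: 0 = level, inward, at its stop; 1.57 = straight up; starts 1.3 to 2.1.
- left_pin (a point): Grip point of the left lever: a round steel pin 12 mm in diameter at the lever's free end, sticking out 46 mm from the lever's front, square to the leaning fence, towards the robot. The point is on the pin's axis, 26 mm out of the lever's front, 20 mm from the pin's free end.
- right_pin (a point): The same point on the right lever's pin.
- left_pivot (a point): Point in the air on the left lever's pivot axis, at the centre of the circle (radius 60 mm, in a plane parallel to the leaning fence) on which left_pin swings. In the fixture's frame x = -34, y = +100, z = 104 mm. The lever turns on a 20 mm boss on the fence behind it.
- right_pivot (a point): The same on the right lever's axis (y = -100 mm in the fixture's frame).
- socket_a: Bystander: a steel socket, 28 mm across, 36 mm high, standing on the fixture's base left of the plate. Origin under its centre.
- driver: Bystander: a screwdriver 130 mm long lying on the fixture's base right of the plate, along the fixture's x. Origin under its middle.
- socket_b: Bystander: a socket 36 mm across, 40 mm high, standing on the table to the right.
- socket_c: Bystander: a socket 32 mm across, 50 mm high, standing on the table to the right.
- hammer: Bystander: a hammer lying on the table to the left.
- wrench_a: Bystander: a wrench lying on the table to the left.
- wrench_b: Bystander: a wrench lying on the table to the right.
- tub: Bystander: a white plastic tub, 90 mm across, 70 mm high, on the table to the right.
Things that resemble listed ones, but are neither listed nor needed, are in the scene too. Of the things shaped like the part that bears plate_top, the aluminium one is meant.

How it is judged:
On the way:
1. the plate stands leaning against the fence, its foot at the fence (x of plate_foot in the frame of fixture above -0.015 m and x of plate_top in the frame of fixture between 0.008 and 0.035 m and z of plate_foot in the frame of fixture below 0.025 m and z of plate_top in the frame of fixture above 0.145 m and y of plate_top in the frame of fixture between -0.035 and 0.035 m and y of plate_foot in the frame of fixture between -0.035 and 0.035 m), for 0.2 s.
At the end, for the whole second after the job is handed in: The plate leans on the fence: foot on the base, its middle within 15 mm of the fence's foot line; top edge 8 to 35 mm behind that line and above 145 mm; both within 35 mm of the fixture's middle sideways. Both levers within 0.15 rad of level (all of step 1 and value of joint each of lever_left, lever_right below 0.15 rad); the robot touches nothing.
It fails at once if a tool, socket or tub is moved by more than 30 mm (distance of any of socket_a, driver, socket_b, socket_c, hammer, wrench_a, wrench_b, tub from where it was at the start of the episode above 0.03 m).
It also fails if it takes over 72 s, if anything falls off the work surface, if the arm or the gripper's body presses on something with over 40 N, if the wrist force passes 120 N, or if a joint passes its speed limit or range.

## Working session

There is one attempt and no reset: what is moved stays moved. The work goes in short steps, Python scripts to look and compute and a shell command to move; the robot and the scene stay as the last step left them, time stands still between calls to the robot, and variables do not carry over. Pictures are saved under pics/ and viewed, at most 10 in all, crops included, and the job is handed in when it is done.

```bash
ls; mkdir -p pics; cat > h.py <<'E'
import numpy as np, cv2
from plant import manip
from scipy.spatial.transform import Rotation as Ro
def P(c,X):
    K=manip.calibration(c);p=np.array(K["R"])@np.array(X)+np.array(K["t"])
    return np.array([K["fx"]*p[0]/p[2]+K["cx"],K["fy"]*p[1]/p[2]+K["cy"]])
def ray(c,uv):
    K=manip.calibration(c);R=np.array(K["R"]);t=np.array(K["t"])
    x=(uv[0]-K["cx"])/K["fx"];y=(uv[1]-K["cy"])/K["fy"]
    if c=="wrist":
        r=np.hypot(x,y);s=np.sin(r)/max(r,1e-9);d=np.array([x*s,y*s,np.cos(r)])
    else: d=np.array([x,y,1])
    d=R.T@d;return -R.T@t,d/np.linalg.norm(d)
def tri(obs):
    A=0;b=0
    for c,uv in obs:
        o,d=ray(c,uv);M=np.eye(3)-np.outer(d,d);A=A+M;b=b+M@o
    return np.linalg.solve(A,b)
def onz(c,uv,z):
    o,d=ray(c,uv);return o+d*(z-o[2])/d[2]
E
python3 - <<'E'
from h import *
ims={}
for c in("scene","side"):
    im=manip.snapshot(c);ims[c]=im
    for n in "fixture rest plate_top plate_foot left_pin right_pin left_pivot right_pivot socket_a driver".split():
        print(c,n,[(np.round(d["uv"]).tolist(),round(d["confidence"],2)) for d in manip.mark_of(n,c)][:4])
    cv2.imwrite(f"pics/{c}0.png",cv2.resize(im[:,:,::-1],(800,600)))
    K=manip.calibration(c);print(K["fx"],K["cx"],K["cy"],np.round(-np.array(K["R"]).T@K["t"],3))
s=manip.sense();print(s["time"],s["tcp_rot"],s["force"])
E
```

```text
pics
scene fixture [([204.0, 249.0], 0.91), ([185.0, 182.0], 0.69)]
scene rest [([233.0, 230.0], 0.45)]
scene plate_top [([245.0, 200.0], 0.63)]
scene plate_foot [([367.0, 252.0], 0.72), ([271.0, 249.0], 0.65), ([212.0, 242.0], 0.62), ([211.0, 153.0], 0.56)]
scene left_pin [([248.0, 233.0], 0.58)]
scene right_pin [([185.0, 181.0], 0.76)]
scene left_pivot [([242.0, 237.0], 0.95)]
scene right_pivot [([186.0, 199.0], 0.6), ([210.0, 243.0], 0.45)]
scene socket_a [([211.0, 154.0], 0.64), ([173.0, 162.0], 0.47), ([205.0, 250.0], 0.39)]
scene driver [([210.0, 206.0], 0.61), ([130.0, 163.0], 0.3)]
445.4653826443663 249.46513681536427 195.90010891237256 [1.023 0.719 0.869]
side fixture [([315.0, 198.0], 0.66)]
side rest [([280.0, 207.0], 0.73), ([308.0, 201.0], 0.38)]
side plate_top [([179.0, 194.0], 0.81), ([267.0, 182.0], 0.6)]
side plate_foot [([311.0, 201.0], 0.66), ([195.0, 172.0], 0.56)]
side left_pin [([290.0, 137.0], 0.67)]
side right_pin [([326.0, 168.0], 0.69)]
side left_pivot [([290.0, 157.0], 0.93), ([182.0, 314.0], 0.29)]
side right_pivot [([317.0, 188.0], 0.97)]
side socket_a [([317.0, 313.0], 0.75), ([247.0, 302.0], 0.62), ([260.0, 189.0], 0.47)]
side driver [([317.0, 308.0], 0.71), ([291.0, 222.0], 0.63), ([219.0, 156.0], 0.54)]
404.02542942150376 252.55318612140866 184.15292450785427 [ 0.318 -0.958  0.625]
1.1 [-3.05920326e+00 -7.14384768e-01 -1.30054010e-05] [ 0.03382472 -0.08903616  0.52142032]
```

View pics/scene0.png

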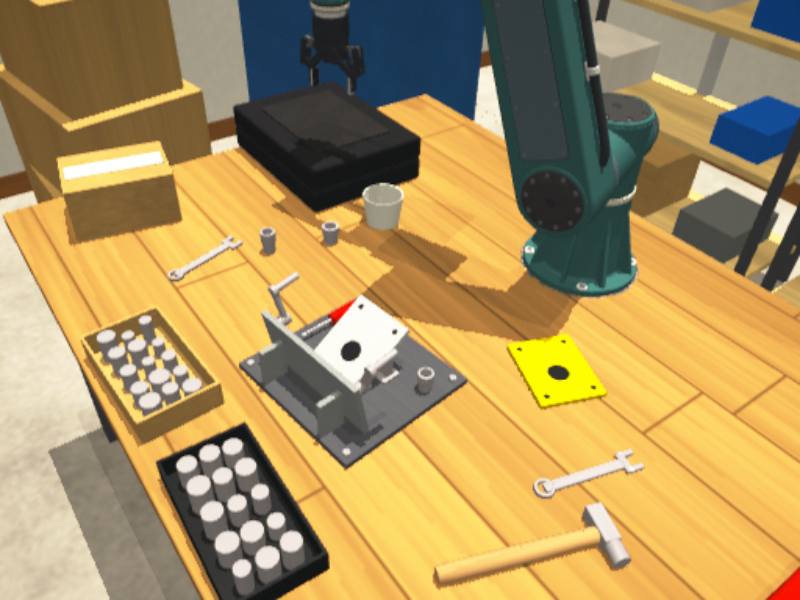

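View pics/side0.png

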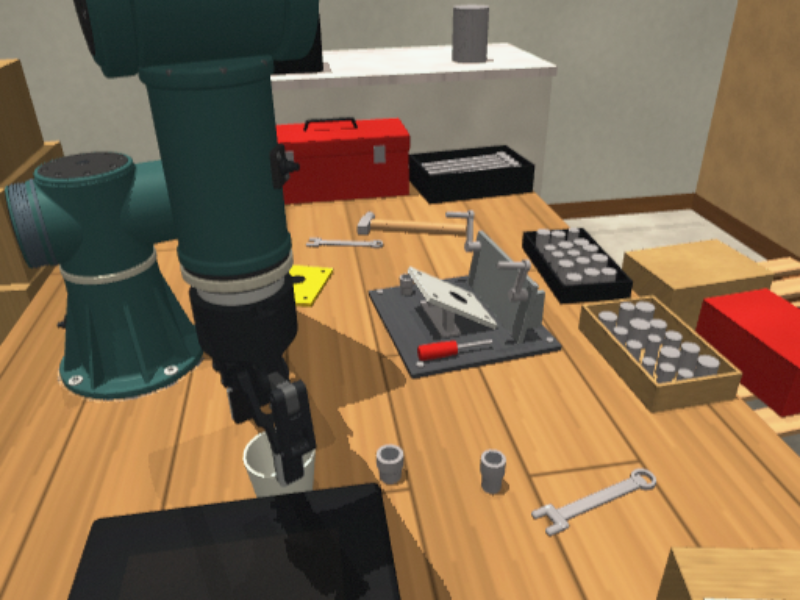

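The candidates for the plate are the aluminium one on the rest (scene view 360,335; side 450,295) and the yellow look-alike flat on the table (560,370). By the description I choose the aluminium one. Next is a close crop of it, plus a fit of the fixture pose.

```bash
cat > fit.py <<'E'
from h import *
from scipy.optimize import least_squares
k=1/1.5625
obs=[("scene",(241,366),(.07,-.145,.012)),("scene",(347,465),(.07,.145,.009)),("scene",(466,380),(-.2,.145,.012)),
("side",(412,371),(-.2,-.145,.01)),("side",(558,347),(.07,-.145,.01)),("side",(369,290),(-.2,.145,.012))]
obs=[(c,np.array(u)*k,X) for c,u,X in obs]+[("side",(290,157),(-.034,.1,.104)),("side",(317,188),(-.034,-.1,.104)),("scene",(186,199),(-.034,-.1,.104))]
def W(p,X): c,s=np.cos(p[2]),np.sin(p[2]);return np.array([p[0]+c*X[0]-s*X[1],p[1]+s*X[0]+c*X[1],X[2]])
f=lambda p:np.concatenate([P(c,W(p,X))-u for c,u,X in obs])
r=least_squares(f,[.6,0,0],loss="soft_l1");
if __name__=="__main__":
    print(r.x);print(r.fun.reshape(-1,2).round(1).tolist())
    np.save("fix.npy",r.x)
E
python3 fit.py; python3 - <<'E'
import cv2,numpy as np
a=cv2.imread("pics/scene0.png");b=cv2.imread("pics/side0.png")
a=cv2.resize(a[260:480,230:480],(400,352),interpolation=cv2.INTER_CUBIC);b=cv2.resize(b[190:385,360:580],(400,352),interpolation=cv2.INTER_CUBIC)
cv2.imwrite("pics/crop1.png",np.hstack([a,b]))
E
```

```text
[0.63915262 0.02309562 0.12547242]
[[-1.5, -2.6], [0.1, 1.2], [2.1, -0.9], [-0.6, 1.0], [2.2, -1.9], [-0.8, -1.1], [1.2, -0.5], [1.6, -0.4], [5.9, -1.6]]
```

View pics/crop1.png

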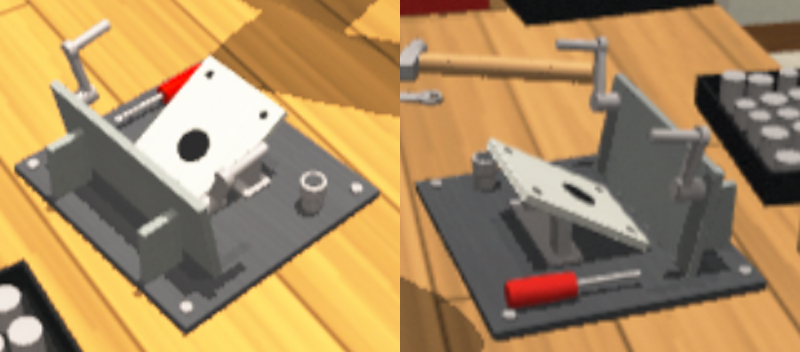

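The crop confirms the choice: the white aluminium plate rests on the uprights with its raised edge towards the robot, and both levers are roughly upright. I'll move near the raised edge at a safe height and yaw to align with the fixture.

```bash
python3 -m creep '[[0.035,-0.037,0,0.03],[0.07,-0.074,0,0.06],[0.105,-0.111,0,0.09],[0.14,-0.148,0,0.12],[0.175,-0.185,0,0.15],[0.21,-0.222,0,0.18],[0.245,-0.259,0,0.21],[0.28,-0.296,0,0.24],[0.315,-0.333,0,0.28],[0.35,-0.37,0,0.31],[0.385,-0.407,0,0.333],[0.385,-0.407,0,0.333]]' 0.5
python3 - <<'E'
from h import *
import fit
s=manip.sense();print(s["ee_pos"],s["tcp_rot"],s["joints"],s["gripper_width"])
p=fit.r.x
def F(w):
    c,q=np.cos(p[2]),np.sin(p[2]);d=np.array(w)-[p[0],p[1],0];return np.array([c*d[0]+q*d[1],-q*d[0]+c*d[1],d[2]]).round(4)
print("L",F(tri([("scene",(248,233)),("side",(290,137))])),"R",F(tri([("scene",(185,181)),("side",(326,168))])),"top",F(tri([("scene",(245,200)),("side",(267,182))])),"foot",F(tri([("scene",(212,242)),("side",(311,201))])))
im=manip.snapshot("wrist");cv2.imwrite("pics/w1.png",cv2.resize(im[:,:,::-1],(800,600)))
for n in "plate_top left_pin right_pin left_pivot right_pivot rest socket_a driver".split(): print(n,[(np.round(d["uv"]).tolist(),round(d["confidence"],2)) for d in manip.mark_of(n,"wrist")][:3])
K=manip.calibration("wrist");print(K["fx"],K["cx"],K["cy"],np.round(-np.array(K["R"]).T@K["t"],3))
E
```

```text
time: 2.3
ee_pos: [0.4315, 0.0018, 0.2426]
tcp_rot: [-3.133, -0.204, -0.002]
force: [0.8, -0.8, 0.9]
gripper_width: 0.043
grasp_force: 0.0
[0.43151109 0.00180612 0.24263795] [-3.13329352e+00 -2.04040956e-01 -2.16582339e-03] [-0.15780609  0.11114403  1.852076    0.00208486  1.17739522  1.28213505] 0.04299455466442879
L [-0.025   0.1301  0.1534] R [-0.0208 -0.1061  0.1621] top [-0.1439 -0.0105  0.0918] foot [-0.0197 -0.013   0.0115]
plate_top [([155.0, 272.0], 0.92), ([267.0, 107.0], 0.72)]
left_pin []
right_pin []
left_pivot []
right_pivot [([369.0, 8.0], 0.56)]
rest []
socket_a [([467.0, 216.0], 0.75), ([175.0, 101.0], 0.67), ([498.0, 145.0], 0.54)]
driver [([355.0, 89.0], 0.67)]
297.3186396354542 253.9443652045038 189.53531792103763 [0.499 0.005 0.372]
```

View pics/w1.png

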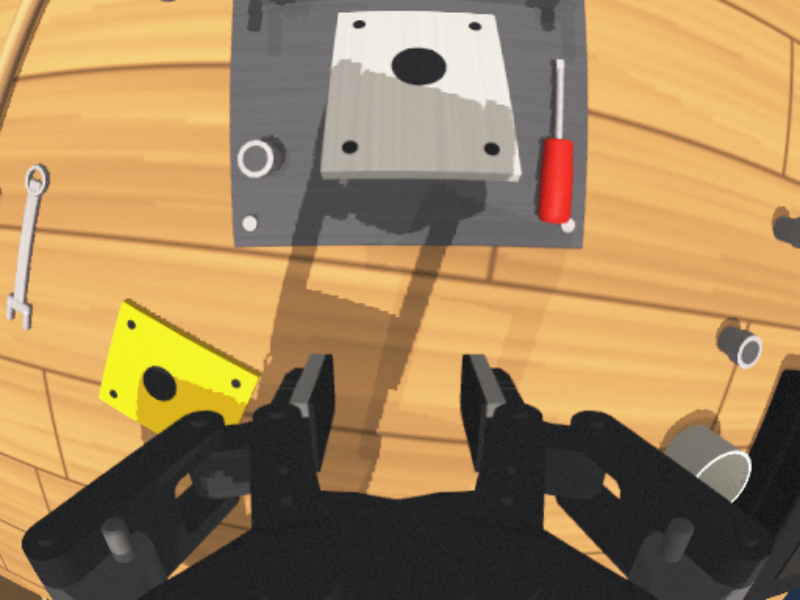

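The wrist picture shows the fixture's front corners at (238,246) and (582,247), the plate's raised edge from (320,178) to (520,180), and the yellow look-alike at (180,365). I'll refine the poses.

```bash
cat >> fit.py <<'E'
E
python3 - <<'E'
from h import *
import fit
k=1/1.5625
fit.obs=fit.obs[:8]+[("wristc",0,0)][:0]
def g(p):
    a=[P(c,fit.W(p,X))-u for c,u,X in fit.obs]
    for uv,X in (((237,247),(-.2,.145,.012)),((582,247),(-.2,-.145,.012))):
        w=onz("wrist",np.array(uv)*k,.012);a.append((w-fit.W(p,X))[:2]/.0015)
    return np.concatenate(a)
r=fit.least_squares(g,fit.r.x,loss="soft_l1");p=r.x;print(p,r.fun.reshape(-1,2).round(1).tolist());np.save("fix.npy",p)
def F(w):
    c,q=np.cos(p[2]),np.sin(p[2]);d=np.array(w)-[p[0],p[1],0];return np.array([c*d[0]+q*d[1],-q*d[0]+c*d[1],d[2]]).round(4)
# raised edge: top corners, from wrist at height ~.100 
for uv in((320,178),(521,180)):print(F(onz("wrist",np.array(uv)*k,.096)))
for uv in((338,12),(493,14)):print(F(onz("wrist",np.array(uv)*k,.022)))
print("top",F(tri([("scene",(245,200)),("side",(267,182)),("wrist",(267,107))])))
print("L",F(tri([("scene",(248,233)),("side",(290,137))])),"R",F(tri([("scene",(185,181)),("side",(326,168))])))
print("tcp",F(manip.sense()["ee_pos"]))
E
```

```text
[0.6381554  0.01750818 0.13287884] [[-2.3, -3.7], [-0.4, -0.7], [0.9, -2.8], [-0.1, 2.6], [2.9, -0.9], [-1.1, 0.1], [1.1, 0.4], [2.2, 0.7], [1.8, -5.1], [-0.2, -1.4]]
[-0.1444  0.0515  0.096 ]
[-0.1458 -0.069   0.096 ]
[-0.0154  0.049   0.022 ]
[-0.0162 -0.0686  0.022 ]
top [-0.1412 -0.0049  0.0921]
L [-0.0223  0.1357  0.1534] R [-0.0198 -0.1005  0.1621]
tcp [-0.2087  0.0064  0.2423]
```

```bash
python3 -m creep '[[0.02,0.008,0.03,0],[0.036,0.015,0.06,0],[0.036,0.015,0.1,0],[0.036,0.015,0.135,0],[0.036,0.015,0.157,0],[0.036,0.015,0.157,0]]' 0.5
python3 -m creep '[[0.004,0,0,0],[0.008,0,0,0],[0.012,0,0,0],[0.016,0,0,0],[0.02,0,0,0],[0.024,0,0,0],[0.024,0,0,0]]'
```

```text
time: 3.35
ee_pos: [0.4657, -0.0133, 0.0828]
tcp_rot: [-3.134, -0.195, 0.01]
force: [0.3, -0.5, 0.1]
gripper_width: 0.0427
grasp_force: 0.0
time: 4.05
ee_pos: [0.4925, -0.0098, 0.0853]
tcp_rot: [-3.135, -0.198, -0.0]
force: [-1.5, -0.2, -1.5]
gripper_width: 0.0426
grasp_force: 0.6
```

```bash
python3 -m creep '[[0.004,0,-0.001,0],[0.008,0,-0.004,0],[0.012,0,-0.01,0],[0.016,0,-0.015,0],[0.02,0,-0.02,0],[0.025,0,-0.025,0],[0.031,0,-0.031,0],[0.037,0,-0.036,0],[0.043,0,-0.041,0],[0.049,0,-0.045,0],[0.055,0,-0.049,0],[0.06,0,-0.053,0]]'
python3 - <<'E'
from h import *
im=manip.snapshot("side");cv2.imwrite("pics/s2.png",cv2.resize(im[110:250,220:380,::-1],(640,560),interpolation=cv2.INTER_CUBIC))
E
```

```text
time: 5.25
ee_pos: [0.5528, -0.0022, 0.1388]
tcp_rot: [-3.135, -0.197, -0.002]
force: [-0.8, -0.4, -0.3]
gripper_width: 0.0423
grasp_force: 0.4
```

View pics/s2.png

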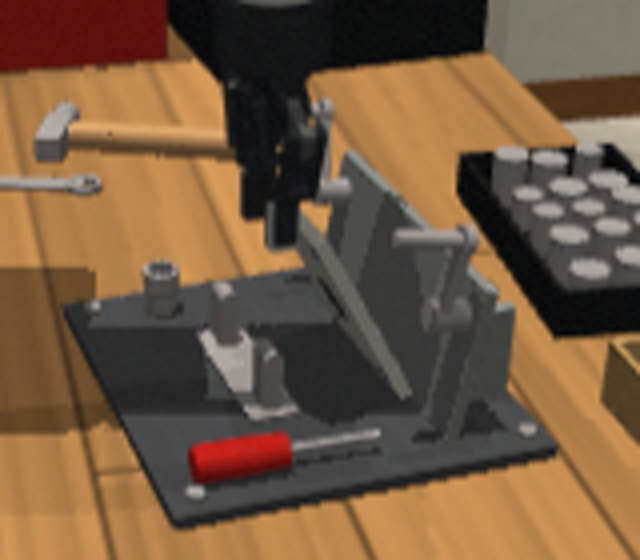

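The plate is pivoting up well at about 60°, with its low edge near the fence. I'll continue.

```bash
python3 -m creep '[[0.007,0,-0.004,0],[0.014,0,-0.008,0],[0.021,0,-0.011,0],[0.028,0,-0.014,0],[0.035,0,-0.016,0],[0.042,0,-0.017,0],[0.048,0,-0.018,0],[0.054,0,-0.019,0],[0.06,0,-0.019,0],[0.066,0,-0.019,0],[0.071,0,-0.018,0],[0.076,0,-0.018,0]]'
python3 -m creep '[[0.003,0,0,0],[0.006,0,0,0],[0.009,0,0,0],[0.012,0,0,0],[0.014,0,0,0],[0.016,0,0,0],[0.016,0,0,0]]'
```

```text
time: 6.5
ee_pos: [0.6272, 0.0073, 0.1561]
tcp_rot: [-3.135, -0.197, 0.001]
force: [0.1, 0.2, -0.5]
gripper_width: 0.0426
grasp_force: 0.0
time: 7.2
ee_pos: [0.6431, 0.0092, 0.1564]
tcp_rot: [-3.135, -0.197, -0.0]
force: [-0.3, 0.7, -0.9]
gripper_width: 0.0425
grasp_force: 0.0
```

```bash
python3 -m creep '[[0.002,0,0,0],[0.004,0,0,0],[0.006,0,0,0],[0.008,0,0,0],[0.008,0,0,0]]'
python3 - <<'E'
from h import *
im=manip.snapshot("side");a=cv2.resize(im[110:250,220:380,::-1],(400,350),interpolation=cv2.INTER_CUBIC)
for n in("left_pin","right_pin","plate_top","plate_foot"):print(n,[(np.round(d["uv"]).tolist(),round(d["confidence"],2)) for d in manip.mark_of(n,"side")][:3])
im=manip.snapshot("scene");b=cv2.resize(im[150:310,140:320,::-1],(400,350),interpolation=cv2.INTER_CUBIC)
for n in("left_pin","right_pin","plate_top","plate_foot"):print(n,[(np.round(d["uv"]).tolist(),round(d["confidence"],2)) for d in manip.mark_of(n,"scene")][:3])
cv2.imwrite("pics/s3.png",np.hstack([a,b]))
E
```

```text
time: 7.7
ee_pos: [0.6508, 0.0103, 0.1561]
tcp_rot: [-3.135, -0.197, 0.001]
force: [-2.4, 0.1, -0.1]
gripper_width: 0.0425
grasp_force: 0.9
left_pin [([288.0, 135.0], 0.46), ([324.0, 166.0], 0.31)]
right_pin [([326.0, 166.0], 0.64)]
plate_top [([181.0, 193.0], 0.89), ([328.0, 156.0], 0.79), ([279.0, 206.0], 0.33)]
plate_foot [([194.0, 170.0], 0.86), ([304.0, 201.0], 0.63)]
left_pin [([247.0, 233.0], 0.65)]
right_pin [([185.0, 183.0], 0.5)]
plate_top [([348.0, 218.0], 0.64), ([191.0, 215.0], 0.6)]
plate_foot [([366.0, 252.0], 0.84)]
```

View pics/s3.png

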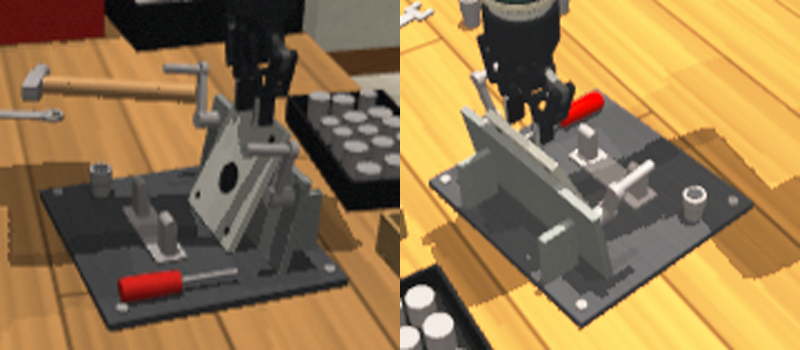

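The plate now stands parallel and close to the fence, and both levers remain up. I'll work out the numbers for the plate and pins.

```bash
cat >> h.py <<'E'
p=np.load("fix.npy") if __import__("os").path.exists("fix.npy") else None
def F(w):
    c,q=np.cos(p[2]),np.sin(p[2]);d=np.array(w)-[p[0],p[1],0];return np.array([c*d[0]+q*d[1],-q*d[0]+c*d[1],d[2]]).round(4)
def W(X): c,s=np.cos(p[2]),np.sin(p[2]);return np.array([p[0]+c*X[0]-s*X[1],p[1]+s*X[0]+c*X[1],X[2]])
E
python3 - <<'E'
from h import *
from scipy.optimize import least_squares
print("top",F(tri([("side",(328,156)),("scene",(191,215))])),"L",F(tri([("side",(289,136)),("scene",(247.5,233))])),"R",F(tri([("side",(326,167)),("scene",(185,182))])))
# pin model: angle + fixture shift shared
n=np.array([-np.cos(.175),0,np.sin(.175)]);u=np.array([np.sin(.175),0,np.cos(.175)])
def pin(th,sd): return np.array([-.034,sd*.1,.104])+.06*(np.array([0,-sd*np.cos(th),0])+u*np.sin(th))
ob=[("side",(289,136),1),("scene",(247.5,233),1),("side",(326,167),-1),("scene",(185,182),-1)]
piv=[("side",(290,157),1),("side",(317,188),-1)]
def f(q):
    a=[];S=np.array([q[2],q[3],0])
    for c,uv,s in ob:a.append(P(c,W(pin(q[0] if s>0 else q[1],s)+S))-uv)
    for c,uv,s in piv:a.append(P(c,W(np.array([-.034,s*.1,.104])+S))-uv)
    a.append(np.array(q[2:])/.002);return np.concatenate(a)
r=least_squares(f,[1.8,1.6,0,0],loss="soft_l1");print(r.x,r.fun.reshape(-1,2).round(1).tolist())
print(F(manip.sense()["ee_pos"]))
print("pins",pin(r.x[0],1),pin(r.x[1],-1))
E
```

```text
top [ 0.0342 -0.005   0.1447] L [-0.0226  0.137   0.1554] R [-0.0175 -0.0966  0.1626]
[2.16223787e+00 1.60922908e+00 1.26892366e-03 2.03929405e-03] [[1.4, 1.5], [2.2, -0.7], [-1.1, 0.7], [0.7, -1.6], [1.3, 0.1], [2.3, 0.3], [0.6, 1.0]]
[ 0.0117 -0.0089  0.1564]
pins [-0.02532798  0.1334535   0.15304752] [-0.02356123 -0.1023054   0.16303996]
```

```bash
python3 -m creep '[[-0.02,0,0,0],[-0.06,0,0,0],[-0.1,0,-0.03,0],[-0.13,0,-0.06,0],[-0.14,-0.009,-0.085,0],[-0.14,-0.009,-0.085,0],[-0.14,-0.009,-0.085,0]]' 0.5
python3 - <<'E'
from h import *
s=manip.sense();print(F(s["ee_pos"]),s["tcp_rot"])
im=manip.snapshot("wrist");cv2.imwrite("pics/w2.png",cv2.resize(im[:,:,::-1],(800,600)))
for n in "plate_top plate_foot left_pin right_pin left_pivot right_pivot".split():
  for d in manip.mark_of(n,"wrist")[:2]: print(n,np.round(d["uv"]),round(d["confidence"],2),F(onz("wrist",d["uv"],{"l":.153,"r":.163,"p":.161}[n[0]])))
E
```

```text
time: 8.9
ee_pos: [0.5121, 0.0014, 0.2423]
tcp_rot: [3.135, 0.198, 0.006]
force: [-0.0, 1.2, -0.7]
gripper_width: 0.0428
grasp_force: 0.0
[-0.1271  0.0008  0.2423] [3.13469523 0.19771609 0.00611648]
plate_top [144.  88.] 0.74 [-0.0411  0.0802  0.161 ]
plate_foot [ 76. 270.] 0.86 [-0.1961  0.1702  0.161 ]
plate_foot [258.  87.] 0.65 [-0.0445 -0.002   0.161 ]
left_pin [93. 71.] 0.8 [-0.0219  0.1278  0.153 ]
left_pin [344. 151.] 0.61 [-0.0911 -0.0676  0.153 ]
right_pin [398.  66.] 0.78 [-0.0237 -0.1067  0.163 ]
right_pin [91. 72.] 0.57 [-0.0246  0.1242  0.163 ]
left_pivot [147.  86.] 0.59 [-0.0396  0.0808  0.153 ]
right_pivot [358.  86.] 0.84 [-0.0422 -0.074   0.163 ]
```

View pics/w2.png

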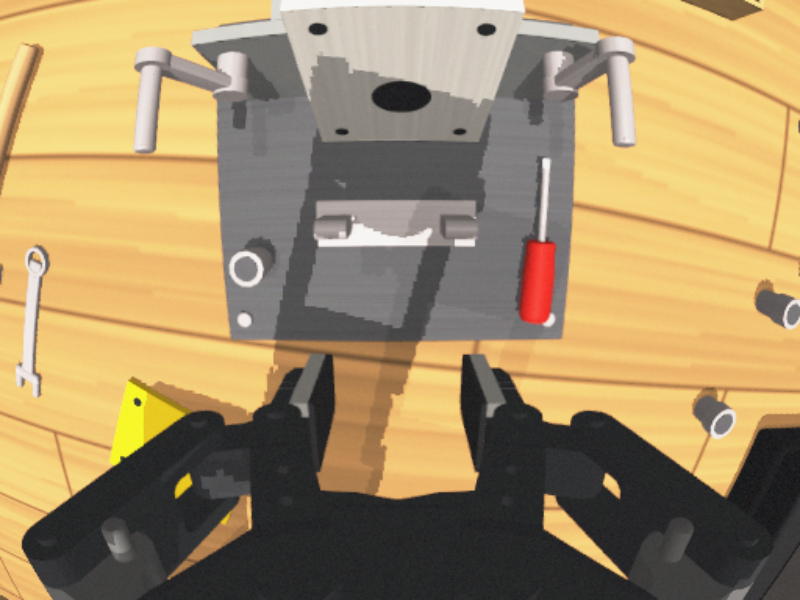

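The picture confirms the plate stayed flat on the fence. The left pin is at (148,110) and the right pin at (622,100), both upright or outward. I'll push the left pin inward with shut fingers from its outer side, then press it down.

```bash
python3 -m creep '[[0.03,-0.035,0,0],[0.055,-0.075,0,0],[0.075,-0.115,0,0],[0.09,-0.15,0,0],[0.097,-0.172,0,0],[0.097,-0.172,0.03,0],[0.097,-0.172,0.06,0],[0.097,-0.172,0.09,0],[0.097,-0.172,0.106,0],[0.097,-0.172,0.106,0],[0.097,-0.172,0.106,0]]' 0
python3 - <<'E'
from h import *
s=manip.sense();print(F(s["ee_pos"]),s["tcp_rot"],s["gripper_width"])
E
```

```text
time: 10.35
ee_pos: [0.5855, 0.1844, 0.1351]
tcp_rot: [-3.135, -0.197, 0.001]
force: [-0.7, -0.8, 1.3]
gripper_width: 0.0002
grasp_force: 0.0
[-0.03    0.1724  0.1351] [-3.13537790e+00 -1.97449568e-01  1.27521298e-03] 0.00024389695291422288
```

```bash
python3 -m creep '[[0,0.012,0,0],[0,0.022,0,0],[0,0.032,0,0],[0,0.042,0,0],[0,0.052,0,0],[0,0.06,0,0],[0,0.068,0,0],[-0.002,0.076,0,0],[-0.003,0.084,0,0],[-0.004,0.09,0,0],[-0.005,0.096,0,0],[-0.005,0.1,0,0]]'
python3 - <<'E'
from h import *
s=manip.sense();print(F(s["ee_pos"]))
for c in("side","scene"):
    manip.snapshot(c);print(c,[(np.round(d["uv"]).tolist(),round(d["confidence"],2)) for n in("left_pin","right_pin","plate_top") for d in manip.mark_of(n,c)][:6])
for th in(.4,.6,.8,1.2,2.1):
    q=np.array([-.034,.1,.104])+.06*np.array([.174*np.sin(th),-np.cos(th),.985*np.sin(th)]);print(th,q,P("side",W(q)).round(),P("scene",W(q)).round())
E
```

```text
time: 11.55
ee_pos: [0.5914, 0.085, 0.1342]
tcp_rot: [-3.133, -0.196, 0.005]
force: [0.0, 8.7, -6.5]
gripper_width: -0.0002
grasp_force: 4.3
[-0.0374  0.0731  0.1342]
side [([316.0, 201.0], 0.72), ([300.0, 153.0], 0.6), ([324.0, 168.0], 0.8), ([260.0, 187.0], 0.27), ([180.0, 189.0], 0.88), ([329.0, 153.0], 0.84)]
scene [([229.0, 224.0], 0.72), ([186.0, 178.0], 0.6), ([344.0, 217.0], 0.69)]
0.4 [-0.02993447  0.04473634  0.12701462] [300. 158.] [226. 219.]
0.6 [-0.02810513  0.05047986  0.13737037] [300. 154.] [226. 217.]
0.8 [-0.0265108   0.0581976   0.14639574] [299. 150.] [228. 216.]
1.2 [-0.02426951  0.07825853  0.15908351] [297. 143.] [233. 217.]
2.1 [-0.02498809  0.13029077  0.15501567] [291. 138.] [248. 230.]
```

```bash
python3 -m creep '[[0,-0.012,0,0],[0,-0.012,-0.045,0],[0,0.01,-0.045,0],[0,0.027,-0.045,0],[0,0.027,-0.02,0],[0,0.027,-0.012,0],[0,0.027,-0.006,0],[0,0.027,-0.001,0],[0,0.027,0.004,0],[0,0.027,0.008,0],[0,0.027,0.011,0],[0,0.027,0.011,0]]'
```

```text
time: 13.15
ee_pos: [0.5957, 0.0448, 0.1252]
tcp_rot: [3.114, 0.202, -0.006]
force: [-7.2, -45.4, 14.2]
gripper_width: 0.0002
grasp_force: 22.7
```

```bash
python3 -m creep '[[0,0,-0.01,0],[0,0,-0.025,0],[0,0,-0.05,0],[0,0,-0.07,0],[-0.03,0,-0.1,0],[-0.06,0,-0.11,0],[-0.06,0,-0.11,0]]'
python3 - <<'E'
from h import *
s=manip.sense();print(F(s["ee_pos"]),s["tcp_rot"])
a=cv2.resize(manip.snapshot("side")[110:250,220:380,::-1],(400,350),interpolation=cv2.INTER_CUBIC)
print([(np.round(d["uv"]).tolist(),round(d["confidence"],2)) for n in("left_pin",) for d in manip.mark_of(n,"side")][:6])
w=manip.snapshot("wrist")
print([(np.round(d["uv"]).tolist(),round(d["confidence"],2)) for n in("left_pin",) for d in manip.mark_of(n,"wrist")][:6])
b=cv2.resize(w[:250,40:460,::-1],(400,240),interpolation=cv2.INTER_AREA);b=cv2.copyMakeBorder(b,0,110,0,0,0)
cv2.imwrite("pics/s4.png",np.hstack([a,b]))
E
```

```text
time: 13.85
ee_pos: [0.5338, 0.0496, 0.2352]
tcp_rot: [3.135, 0.197, -0.002]
force: [1.3, 0.4, -0.8]
gripper_width: 0.0001
grasp_force: 0.0
[-0.0992  0.0456  0.2352] [ 3.13485597e+00  1.96592705e-01 -2.43976640e-03]
[([299.0, 158.0], 0.61)]
[([250.0, 109.0], 0.87), ([39.0, 226.0], 0.56)]
```

View pics/s4.png

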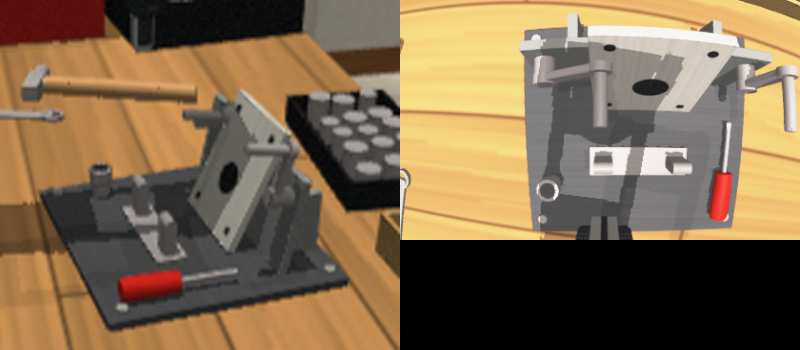

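The plate is unharmed and the lever is part-way down, at about 0.4 rad by the side view. The finger probably slid off the pin's side, so I'll locate the pin more precisely.

```bash
python3 - <<'E'
from h import *
for z in(.104,.115,.127):print(z,F(onz("wrist",(250,109),z)))
print(F(tri([("wrist",(250,109)),("side",(299,158))])))
for th in(0,.2,.4,.6):
    q=np.array([-.034,.1,.104])+.06*np.array([.174*np.sin(th),-np.cos(th),.985*np.sin(th)]);print(th,q.round(3),P("side",W(q)).round(1))
E
```

```text
0.104 [-0.0278  0.0486  0.104 ]
0.115 [-0.0277  0.0484  0.115 ]
0.127 [-0.0277  0.0483  0.127 ]
[-0.0289  0.0488  0.1241]
0 [-0.034  0.04   0.104] [298.7 165.8]
0.2 [-0.032  0.041  0.116] [299.3 161.9]
0.4 [-0.03   0.045  0.127] [299.7 157.7]
0.6 [-0.028  0.05   0.137] [299.6 153.6]
```

```bash
python3 -m creep '[[0.03,-0.002,0,0],[0.063,-0.002,0,0],[0.063,-0.002,0.03,0],[0.063,-0.002,0.06,0],[0.063,-0.002,0.09,0],[0.063,-0.002,0.119,0],[0.063,-0.002,0.119,0]]' 0.5
python3 -m creep '[[0,0,0,0],[0,0,0,0],[0,0,0,0],[0,0,0,0],[0,0,0,0]]' 0
```

```text
time: 14.75
ee_pos: [0.5962, 0.0601, 0.1103]
tcp_rot: [-3.135, -0.197, 0.014]
force: [-0.5, 0.1, 0.1]
gripper_width: 0.0425
grasp_force: 0.0
time: 15.25
ee_pos: [0.6004, 0.0609, 0.1165]
tcp_rot: [-3.134, -0.197, -0.005]
force: [3.3, 4.8, -2.8]
gripper_width: 0.0104
grasp_force: 58.5
```

```bash
python3 -m creep '[[0,0.001,0.003,0],[0,0.002,0.006,0],[-0.001,0.003,0.009,0],[-0.001,0.004,0.012,0],[-0.002,0.004,0.015,0],[-0.002,0.005,0.017,0],[-0.003,0.005,0.019,0],[-0.003,0.005,0.019,0]]'
```

```text
time: 16.05
ee_pos: [0.5976, 0.0545, 0.097]
tcp_rot: [3.135, 0.197, 0.003]
force: [0.1, 0.6, 6.2]
gripper_width: 0.0101
grasp_force: 61.2
```

```bash
python3 - <<'E'
from h import *
print(F(manip.sense()["ee_pos"]))
manip.snapshot("side")
print([(np.round(d["uv"]).tolist(),round(d["confidence"],2)) for n in("left_pin",) for d in manip.mark_of(n,"side")][:6])
E
```

```text
[-0.0353  0.0421  0.097 ]
[([296.0, 163.0], 0.56)]
```

```bash
python3 -m creep '[[0,0,0.002,0],[0,0,0.004,0],[0,0,0.005,0],[0,0,0.005,0]]'
```

```text
time: 16.55
ee_pos: [0.5968, 0.054, 0.093]
tcp_rot: [3.134, 0.198, 0.001]
force: [-5.2, -1.2, 16.9]
gripper_width: 0.0105
grasp_force: 62.8
```

```bash
python3 -m creep '[[0,0,-0.004,0],[0,0,-0.004,0],[0,0,-0.004,0],[0,0,-0.04,0],[0,0,-0.08,0],[-0.02,0,-0.12,0],[-0.06,0.02,-0.145,0],[-0.06,0.045,-0.145,0],[-0.06,0.045,-0.145,0]]' 0.5
python3 - <<'E'
from h import *
print(F(manip.sense()["ee_pos"]))
for c in("side","wrist"):
    w=manip.snapshot(c)
    for n in("left_pin","right_pin"):print(c,n,[(np.round(d["uv"]).tolist(),round(d["confidence"],2), F(onz(c,d["uv"],.104 if n[0]=="l" else .163))) for d in manip.mark_of(n,c)][:2])
cv2.imwrite("pics/w5.png",cv2.resize(w[:240,:,::-1],(800,375)))
E
```

```text
time: 17.45
ee_pos: [0.5429, 0.0003, 0.2373]
tcp_rot: [3.134, 0.195, 0.003]
force: [-0.0, 0.2, 0.5]
gripper_width: 0.0429
grasp_force: 0.0
[-0.0967 -0.0044  0.2373]
side left_pin [([300.0, 163.0], 0.42, array([-0.0242,  0.0577,  0.104 ])), ([259.0, 188.0], 0.42, array([-0.1802, -0.0484,  0.104 ]))]
side right_pin [([325.0, 165.0], 0.63, array([-0.0149, -0.0857,  0.163 ])), ([384.0, 319.0], 0.25, array([-0.153 , -0.5736,  0.163 ]))]
wrist left_pin [([202.0, 114.0], 0.72, array([-0.0319,  0.044 ,  0.104 ]))]
wrist right_pin []
```

View pics/w5.png

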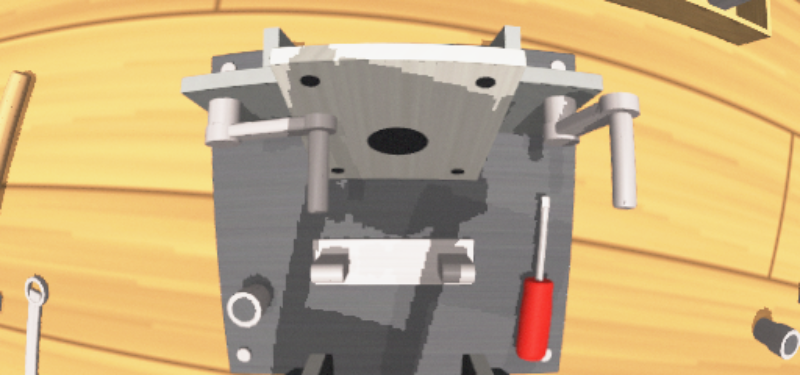

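The left lever lies across the plate's face, with its pin at (318,165). The right one is still up at (622,160), so I'll grip it and swing it along its arc.

```bash
python3 -m creep '[[0.02,0.035,0,0],[0.04,0.075,0,0],[0.067,0.099,0,0],[0.067,0.099,0.03,0],[0.067,0.099,0.06,0],[0.067,0.099,0.082,0],[0.067,0.099,0.082,0]]' 0.5
python3 -m creep '[[0,0,0,0],[0,0,0,0],[0,0,0,0],[0,0,0,0],[0,0,0,0]]' 0
python3 - <<'E'
from h import *
s=manip.sense();print(F(s["ee_pos"]))
E
```

```text
time: 18.45
ee_pos: [0.6191, -0.0859, 0.1501]
tcp_rot: [-3.133, -0.198, 0.012]
force: [-1.3, 0.0, -0.5]
gripper_width: 0.0426
grasp_force: 0.0
time: 18.95
ee_pos: [0.6229, -0.0876, 0.1559]
tcp_rot: [3.134, 0.197, 0.005]
force: [-0.4, -1.0, 5.8]
gripper_width: 0.0098
grasp_force: 58.9
[-0.029  -0.1021  0.1559]
```

```bash
python3 -m creep '[[0,-0.007,0,0],[0,-0.014,0.001,0],[-0.001,-0.02,0.002,0],[-0.001,-0.025,0.004,0],[-0.001,-0.031,0.0065,0],[-0.002,-0.036,0.0095,0],[-0.002,-0.04,0.012,0],[-0.003,-0.043,0.0145,0],[-0.003,-0.0465,0.018,0],[-0.004,-0.0495,0.021,0],[-0.004,-0.0525,0.0245,0],[-0.005,-0.055,0.028,0]]'
python3 -m creep '[[0,-0.002,0.004,0],[-0.001,-0.004,0.008,0],[-0.002,-0.0055,0.012,0],[-0.003,-0.007,0.0165,0],[-0.004,-0.008,0.021,0],[-0.0045,-0.0085,0.025,0],[-0.005,-0.0085,0.028,0],[-0.005,-0.0085,0.031,0],[-0.005,-0.0085,0.033,0],[-0.005,-0.0085,0.033,0]]'
```

```text
time: 20.15
ee_pos: [0.6117, -0.0344, 0.1268]
tcp_rot: [3.133, 0.198, 0.006]
force: [4.7, -6.7, 6.5]
gripper_width: 0.0098
grasp_force: 62.5
time: 21.15
ee_pos: [0.6048, -0.0264, 0.0965]
tcp_rot: [3.133, 0.198, 0.004]
force: [-4.9, -5.5, 25.4]
gripper_width: 0.0099
grasp_force: 69.4
```

```bash
python3 -m creep '[[0,0,-0.004,0],[0,0,-0.004,0],[0,0,-0.004,0],[0,0,-0.04,0],[0,0,-0.08,0],[-0.03,-0.01,-0.12,0],[-0.07,-0.03,-0.145,0],[-0.1,-0.037,-0.145,0],[-0.1,-0.037,-0.145,0]]' 0.5
python3 - <<'E'
from h import *
print(F(manip.sense()["ee_pos"]))
for c in("wrist","scene","side"):
    w=manip.snapshot(c)
    for n in("left_pin","right_pin","plate_top"):print(c,n,[(np.round(d["uv"]).tolist(),round(d["confidence"],2)) for d in manip.mark_of(n,c)][:2])
    if c=="wrist":b=cv2.resize(w[:250,40:460,::-1],(400,240),interpolation=cv2.INTER_AREA);b=cv2.copyMakeBorder(b,0,110,0,0,0)
a=cv2.resize(w[130:235,250:370,::-1],(400,350),interpolation=cv2.INTER_CUBIC)
cv2.imwrite("pics/s6.png",np.hstack([a,b]))
for s in(1,-1):
  for th in(0,.15,.3):
    q=np.array([-.034,s*.1,.104])+.06*np.array([.174*np.sin(th),-s*np.cos(th),.985*np.sin(th)]);print(s,th,P("side",W(q)).round(1),P("scene",W(q)).round(1))
E
```

```text
time: 22.05
ee_pos: [0.4949, 0.0001, 0.238]
tcp_rot: [-3.134, -0.199, 0.007]
force: [0.1, 0.4, -0.5]
gripper_width: 0.0426
grasp_force: 0.0
[-0.1443  0.0018  0.238 ]
wrist left_pin [([206.0, 57.0], 0.9)]
wrist right_pin [([300.0, 60.0], 0.76), ([362.0, 66.0], 0.25)]
wrist plate_top [([457.0, 252.0], 0.72)]
scene left_pin [([228.0, 224.0], 0.69), ([205.0, 252.0], 0.33)]
scene right_pin [([205.0, 208.0], 0.4)]
scene plate_top [([347.0, 215.0], 0.94), ([193.0, 213.0], 0.64)]
side left_pin [([298.0, 164.0], 0.62)]
side right_pin [([291.0, 158.0], 0.62), ([309.0, 176.0], 0.61)]
side plate_top [([327.0, 155.0], 0.69), ([178.0, 193.0], 0.65)]
1 0 [298.7 165.8] [225.6 223.9]
1 0.15 [299.2 162.9] [225.3 221.7]
1 0.3 [299.5 159.8] [225.3 219.8]
-1 0 [309.9 178.3] [205.2 207.6]
-1 0.15 [310.7 175.5] [204.4 205.1]
-1 0.3 [311.6 172.9] [203.3 202.5]
```

View pics/s6.png

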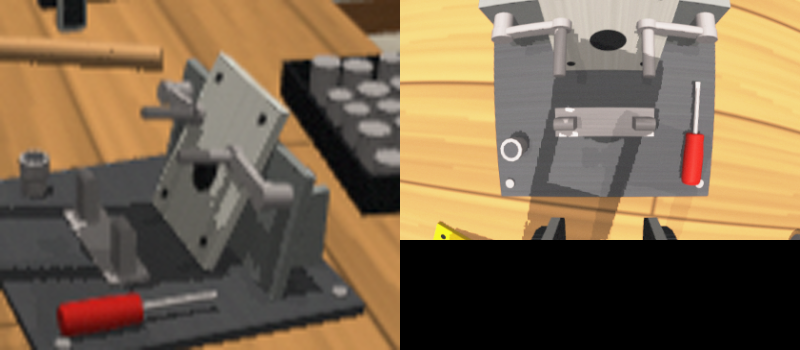

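Both levers lie inward, level or nearly so (left pin at 165,115; right pin at 200,155). To make sure, I'll press both pins at once with a fingertip on each.

```bash
python3 -m creep '[[0.03,0,0,0],[0.06,0,0,0],[0.09,0,0,0],[0.108,0,0.02,0],[0.108,0,0.05,0],[0.108,0,0.08,0],[0.108,0,0.1,0],[0.108,0,0.105,0],[0.108,0,0.11,0],[0.108,0,0.113,0],[0.108,0,0.113,0]]' 0.8
```

```text
time: 23.75
ee_pos: [0.6078, 0.0122, 0.126]
tcp_rot: [3.135, 0.197, 0.002]
force: [-0.0, -0.7, -0.5]
gripper_width: 0.068
grasp_force: 0.0
```

```bash
python3 -m creep '[[0,0,0.002,0],[0,0,0.004,0],[0,0,0.006,0],[0,0,0.007,0],[0,0,0.007,0]]'
```

```text
time: 24.25
ee_pos: [0.6079, 0.0122, 0.1199]
tcp_rot: [3.135, 0.197, 0.003]
force: [-1.5, -0.4, 11.5]
gripper_width: 0.0683
grasp_force: 4.4
```

```bash
python3 -m creep '[[0,0,0.002,0],[0,0,0.004,0],[0,0,0.006,0],[0,0,0.006,0],[0,0,0.006,0]]'
```

```text
time: 24.75
ee_pos: [0.6089, 0.0117, 0.1181]
tcp_rot: [3.134, 0.197, 0.008]
force: [-10.5, 0.2, 39.9]
gripper_width: 0.0684
grasp_force: 19.8
```

There is a firm stop under both pins. I'll retreat and verify numerically.

```bash
python3 -m creep '[[0,0,-0.02,0],[0,0,-0.06,0],[-0.03,0,-0.1,0],[-0.08,0,-0.12,0],[-0.12,0,-0.13,0],[-0.12,0,-0.13,0],[-0.12,0,-0.13,0]]'
python3 - <<'E'
from h import *
for c in("wrist","scene","side"):
    manip.snapshot(c)
    for n in("left_pin","right_pin","plate_top","plate_foot"):print(c,n,[(np.round(d["uv"]).tolist(),round(d["confidence"],2)) for d in manip.mark_of(n,c)][:2])
for X in((.0207,-.006,.161),(-.005,-.006,.013)):print(P("scene",W(X)),P("side",W(X)))
print(manip.sense()["force"])
E
```

```text
time: 25.45
ee_pos: [0.4878, -0.0029, 0.243]
tcp_rot: [3.135, 0.197, 0.003]
force: [1.0, 0.1, -0.6]
gripper_width: 0.0682
grasp_force: 0.0
wrist left_pin [([204.0, 52.0], 0.89)]
wrist right_pin [([298.0, 54.0], 0.69), ([145.0, 61.0], 0.46)]
wrist plate_top []
wrist plate_foot [([255.0, 67.0], 0.91), ([70.0, 254.0], 0.56)]
scene left_pin [([228.0, 228.0], 0.79)]
scene right_pin [([208.0, 208.0], 0.59)]
scene plate_top [([195.0, 216.0], 0.69), ([345.0, 218.0], 0.65)]
scene plate_foot [([369.0, 255.0], 0.6)]
side left_pin [([299.0, 164.0], 0.43)]
side right_pin [([308.0, 174.0], 0.61)]
side plate_top [([327.0, 152.0], 0.88), ([259.0, 188.0], 0.71)]
side plate_foot [([301.0, 202.0], 0.93), ([223.0, 153.0], 0.72)]
[195.14537506 207.12870695] [324.33344667 151.47913514]
[206.13477828 244.89692662] [312.83551909 199.12653133]
[ 0.33214889 -0.17425964  0.333109  ]
```

```bash
python3 - <<'E'
from h import *
print("foot",F(onz("wrist",(255,67),.015)),F(tri([("wrist",(255,67)),("side",(301,202))])),F(onz("side",(301,202),.015)))
print("pins",F(tri([("wrist",(204,52)),("side",(299,164)),("scene",(228,226))])),F(tri([("wrist",(298,54)),("side",(308,175)),("scene",(208,208))])))
print("top",F(tri([("side",(327,152)),("scene",(195,216))])),F(tri([("side",(327,153)),("scene",(193,214))])))
w=manip.snapshot("wrist")
for n in("plate_foot","plate_top"):
  for d in manip.outline_of(n,"wrist")[:2]:
    m=np.array(d["pixels"]).astype(np.uint8);ys,xs=np.nonzero(m);print(n,d["confidence"],d["uv"],xs.min(),xs.max(),ys.min(),ys.max())
    lo=[(x,ys[xs==x].max()) for x in range(xs.min()+10,xs.max()-10,15)]
    print([F(onz("wrist",(x,y+.5),.013))[:2].round(3).tolist() for x,y in lo if y>40])
for X in((-.015,-.066,.0125),(-.015,.054,.0125)):
  pw=W(X);K=manip.calibration("wrist");q=np.array(K["R"])@pw+K["t"];th=np.arctan2(np.hypot(*q[:2]),q[2]);print("expect",K["cx"]+K["fx"]*th*q[0]/np.hypot(*q[:2]),K["cy"]+K["fx"]*th*q[1]/np.hypot(*q[:2]))
E
```

```text
foot [-0.033  -0.0022  0.015 ] [-0.0355 -0.001   0.0066] [-0.045 -0.013  0.015]
pins [-0.0313  0.0467  0.1049] [-0.0357 -0.0346  0.1097]
top [0.035  0.0088 0.1511] [0.0331 0.0012 0.1514]
plate_foot 0.93 [94.4, 258.9] 66 141 227 322
[[-0.33, 0.293], [-0.309, 0.257], [-0.31, 0.229], [-0.319, 0.204]]
plate_foot 0.62 [256.5, 32.7] 185 326 0 68
[[-0.034, 0.034], [-0.033, 0.016], [-0.033, -0.002], [-0.033, -0.02], [-0.034, -0.038]]
plate_top 0.88 [252.6, 26.9] 185 326 0 68
[[-0.034, 0.034], [-0.033, 0.016], [-0.033, -0.002], [-0.033, -0.02], [-0.034, -0.038]]
plate_top 0.66 [98.3, 259.6] 66 141 227 322
[[-0.33, 0.293], [-0.309, 0.257], [-0.312, 0.23], [-0.319, 0.204]]
expect 307.95363220613086 53.86435283803925
expect 207.97022091066964 54.19039442760797
```

The numbers show the plate's foot is still about 20 mm out from the fence: its front lower edge is at x ≈ -33 mm, so the plate leans on the fence's top edge. To mend this I'll turn the tool 90° and grip the plate's top edge. The vertical pads and a slight lift should then swing the foot in to the fence.

```bash
python3 -m creep '[[0.01,0,0,-0.14],[0.03,0,0,-0.28],[0.05,0,0,-0.42],[0.07,0,0,-0.56],[0.09,0,0,-0.7],[0.11,0,0,-0.84],[0.13,0,0,-0.98],[0.15,0,0,-1.12],[0.165,0.002,0,-1.26],[0.174,0.002,0,-1.4],[0.174,0.002,0,-1.54],[0.174,0.002,0,-1.57]]' 0.5
python3 - <<'E'
from h import *
s=manip.sense();print(F(s["ee_pos"]),2*np.arctan2(s["tcp_rot"][1],s["tcp_rot"][0])-p[2],s["joints"])
E
```

```text
time: 27.55
ee_pos: [0.6613, 0.0171, 0.242]
tcp_rot: [-2.073, -2.36, 0.0]
force: [0.0, -0.0, 0.9]
gripper_width: 0.0423
grasp_force: 0.0
[ 0.0229 -0.0035  0.242 ] -4.715861841931544 [-7.85866682e-02  4.47537758e-01  1.36753656e+00  1.25302364e-04
  1.32689746e+00 -2.08022927e-01]
```

```bash
python3 -m creep '[[0,0,0.03,0],[0,0,0.06,0],[0,0,0.08,0],[0,0,0.092,0],[0,0,0.098,0],[0,0,0.098,0],[0,0,0.098,0]]' 0.5
python3 -m creep '[[0,0,0,0],[0,0,0,0],[0,0,0,0],[0,0,0,0],[0,0,0,0]]' 0
python3 - <<'E'
from h import *
s=manip.sense();print(F(s["ee_pos"]),s["wrist_torque"])
E
```

```text
time: 28.25
ee_pos: [0.6618, 0.017, 0.1453]
tcp_rot: [2.077, 2.355, 0.002]
force: [0.5, 0.3, 0.1]
gripper_width: 0.0424
grasp_force: 0.0
time: 28.75
ee_pos: [0.6632, 0.0172, 0.1461]
tcp_rot: [2.076, 2.353, 0.005]
force: [5.4, 1.6, 4.8]
gripper_width: 0.0135
grasp_force: 55.6
[ 0.0248 -0.0036  0.1461] [ 0.12324166 -0.0942551   0.02522061]
```

```bash
python3 -m creep '[[0,-0.001,-0.002,0],[0,-0.002,-0.004,0],[0,-0.003,-0.006,0],[0,-0.004,-0.008,0],[0,-0.005,-0.01,0],[0,-0.006,-0.012,0],[0,-0.006,-0.012,0]]'
python3 - <<'E'
from h import *
s=manip.sense();print(F(s["ee_pos"]),s["wrist_torque"],s["gripper_width"])
manip.snapshot("side")
print([(np.round(d["uv"]).tolist(),round(d["confidence"],2)) for n in("plate_foot","plate_top","left_pin","right_pin") for d in manip.mark_of(n,"side")])
for X in((-.005,-.006,.018),(-.028,-.006,.014)):print(P("side",W(X)))
E
```

```text
time: 29.45
ee_pos: [0.6534, 0.0161, 0.1563]
tcp_rot: [-2.077, -2.354, 0.004]
force: [-1.9, -0.2, 6.3]
gripper_width: 0.0095
grasp_force: 57.6
[ 0.0149 -0.0034  0.1563] [-0.19404596  0.86898952  0.06858053] 0.00953503212179043
[([307.0, 201.0], 0.98), ([195.0, 170.0], 0.63), ([322.0, 150.0], 0.85), ([183.0, 194.0], 0.67), ([299.0, 161.0], 0.54), ([309.0, 174.0], 0.52)]
[312.92681762 197.65239365]
[305.51591584 200.12335664]
```

```bash
python3 -m creep '[[0,0.001,0.002,0],[0,0.002,0.004,0],[0,0.003,0.006,0],[0,0.003,0.006,0]]'
python3 - <<'E'
from h import *
s=manip.sense();print(F(s["ee_pos"]),s["wrist_torque"],s["gripper_width"])
E
```

```text
time: 30.1
ee_pos: [0.6604, 0.0168, 0.155]
tcp_rot: [2.075, 2.353, 0.006]
force: [-2.8, 1.6, 28.7]
gripper_width: 0.0096
grasp_force: 80.4
[ 0.0219 -0.0036  0.155 ] [0.11985991 1.55480281 0.0647308 ] 0.009606750753748151
```

```bash
python3 -m creep '[[0,0,-0.003,0],[0,0,-0.005,0],[0,0,-0.005,0]]'
python3 -m creep '[[0,0,0,0],[0,0,0,0],[0,0,0,0],[0,0,0,0],[0,0,-0.03,0],[0,0,-0.07,0],[0,0,-0.1,0],[0,0,-0.1,0]]' 0.5
python3 - <<'E'
from h import *
for c in("scene","side"):
    manip.snapshot(c)
    for n in("left_pin","right_pin","plate_top","plate_foot"):print(c,n,[(np.round(d["uv"]).tolist(),round(d["confidence"],2)) for d in manip.mark_of(n,c)][:2])
E
```

```text
time: 30.4
ee_pos: [0.6564, 0.0165, 0.1558]
tcp_rot: [-2.077, -2.355, 0.003]
force: [-2.5, 0.1, 9.8]
gripper_width: 0.0091
grasp_force: 64.4
time: 31.2
ee_pos: [0.6611, 0.0165, 0.2606]
tcp_rot: [2.073, 2.351, 0.009]
force: [0.7, -0.2, 0.3]
gripper_width: 0.0424
grasp_force: 0.0
scene left_pin [([226.0, 226.0], 0.53)]
scene right_pin [([205.0, 207.0], 0.55)]
scene plate_top [([195.0, 213.0], 0.91), ([346.0, 216.0], 0.69)]
scene plate_foot [([366.0, 256.0], 0.85)]
side left_pin [([300.0, 163.0], 0.58)]
side right_pin [([313.0, 175.0], 0.77), ([221.0, 154.0], 0.48)]
side plate_top [([324.0, 148.0], 0.98), ([182.0, 193.0], 0.8)]
side plate_foot [([310.0, 200.0], 0.91), ([195.0, 169.0], 0.56)]
```

```bash
python3 -m creep '[[0,-0.01,0,0.14],[0,-0.03,0,0.28],[0,-0.05,0,0.42],[0,-0.07,0,0.56],[0,-0.09,0,0.7],[0,-0.11,0,0.84],[0,-0.13,0,0.98],[0,-0.15,0,1.12],[0,-0.165,0.01,1.26],[0,-0.174,0.015,1.4],[0,-0.174,0.017,1.54],[0,-0.174,0.017,1.57]]' 0.5
cat > v.py <<'E'
from h import *
s=manip.sense();print(s["time"],F(s["ee_pos"]))
manip.snapshot("wrist")
for d in manip.outline_of("plate_foot","wrist"):
    m=np.array(d["pixels"]);ys,xs=np.nonzero(m)
    if ys.max()>150: continue
    print("foot edge",[F(onz("wrist",(x,ys[xs==x].max()+.5),.014))[:2].round(3).tolist() for x in range(xs.min()+15,xs.max()-10,20)])
fp=manip.mark_of("plate_foot","wrist");print([(d["uv"],F(onz("wrist",d["uv"],.015))) for d in fp][:2])
o={n:{} for n in("left_pin","right_pin")}
for c in("wrist","side","scene"):
    if c!="wrist":manip.snapshot(c)
    for n in o:
        l=manip.mark_of(n,c)
        if l:o[n][c]=l[0]["uv"]
for n in o:print(n,F(tri(list(o[n].items()))),{k:np.round(v) for k,v in o[n].items()})
E
python3 v.py
```

```text
time: 32.9
ee_pos: [0.4848, -0.005, 0.238]
tcp_rot: [-3.135, -0.193, 0.001]
force: [0.2, 0.9, 0.6]
gripper_width: 0.0426
grasp_force: 0.0
32.9 [-0.155 -0.002  0.238]
foot edge [[0.041, 0.063], [-0.01, 0.038], [-0.009, 0.015], [-0.01, -0.009], [-0.009, -0.032], [0.041, -0.057]]
[([72.8, 256.7], array([-0.2922,  0.2813,  0.015 ])), ([253.1, 43.6], array([-0.0073, -0.0017,  0.015 ]))]
left_pin [-0.0301  0.0497  0.1076] {'wrist': array([198.,  46.]), 'side': array([298., 162.]), 'scene': array([228., 226.])}
right_pin [-0.1308 -0.1454 -0.0931] {'wrist': array([298.,  45.]), 'side': array([246., 305.]), 'scene': array([205., 205.])}
```

The plate's foot is now at the fence, with its front edge at x ≈ -9.5 mm. I'll re-press both levers to be sure, then gently nudge the plate's top.

```bash
python3 -m creep '[[0.03,-0.001,0,0],[0.07,-0.003,0,0],[0.105,-0.003,0,0],[0.119,-0.003,0.02,0],[0.119,-0.003,0.05,0],[0.119,-0.003,0.08,0],[0.119,-0.003,0.1,0],[0.119,-0.003,0.107,0],[0.119,-0.003,0.112,0],[0.119,-0.003,0.116,0],[0.119,-0.003,0.12,0],[0.119,-0.003,0.12,0]]' 0.8
python3 -m creep '[[0,0,0.002,0],[0,0,0.004,0],[0,0,0.004,0]]'
```

```text
time: 34.65
ee_pos: [0.6039, 0.0127, 0.119]
tcp_rot: [3.135, 0.197, 0.003]
force: [-0.0, -0.9, 1.3]
gripper_width: 0.0686
grasp_force: 0.6
time: 34.95
ee_pos: [0.6036, 0.0128, 0.1153]
tcp_rot: [3.135, 0.198, 0.002]
force: [-1.8, -0.8, 8.3]
gripper_width: 0.0685
grasp_force: 3.8
```

```bash
python3 -m creep '[[0,0,0.002,0],[0,0,0.004,0],[0,0,0.006,0],[0,0,0.006,0]]'
```

```text
time: 35.35
ee_pos: [0.6038, 0.0128, 0.1139]
tcp_rot: [3.134, 0.198, 0.005]
force: [-13.2, -0.3, 43.8]
gripper_width: 0.0686
grasp_force: 21.0
```

```bash
python3 -m creep '[[0,0,-0.015,0],[0,0,-0.05,0],[0.012,0,-0.05,0],[0.022,0,-0.05,0],[0.028,0,-0.05,0],[0.034,0,-0.05,0],[0.038,0,-0.05,0],[0.041,0,-0.05,0],[0.043,0,-0.05,0],[0.043,0,-0.05,0]]'
```

```text
time: 36.35
ee_pos: [0.6455, 0.0183, 0.1579]
tcp_rot: [-3.135, -0.198, 0.002]
force: [0.3, -0.7, -0.9]
gripper_width: 0.0683
grasp_force: 0.0
```

```bash
python3 -m creep '[[0.002,0,0,0],[0.004,0,0,0],[0.005,0,0,0],[0.006,0,0,0],[0.006,0,0,0]]'; python3 -c "
from h import *
print(F(manip.sense()['ee_pos']))"
```

```text
time: 36.85
ee_pos: [0.6512, 0.019, 0.1583]
tcp_rot: [-3.135, -0.198, 0.002]
force: [-3.3, -0.2, 1.4]
gripper_width: 0.0684
grasp_force: 1.7
[ 0.0132 -0.0003  0.1583]
```

```bash
python3 -m creep '[[0.001,0,0,0],[0.002,0,0,0],[0.003,0,0,0],[0.003,0,0,0]]'; python3 -m creep '[[-0.02,0,0,0],[-0.05,0,-0.01,0],[-0.09,0,-0.05,0],[-0.13,0,-0.08,0],[-0.17,0,-0.08,0],[-0.17,0,-0.08,0],[-0.17,0,-0.08,0]]' 0.5; python3 v.py; python3 - <<'E'
from h import *
uv={}
for c in("scene","side"):
    manip.snapshot(c)
    for n in("plate_top","plate_foot","socket_a","driver","left_pivot","right_pivot"):
        l=manip.mark_of(n,c);print(c,n,[(np.round(d["uv"]).tolist(),round(d["confidence"],2)) for d in l][:3])
print(F(tri([("scene",(195,213)),("side",(324,148))])))
E
```

```text
time: 37.25
ee_pos: [0.6518, 0.0191, 0.1581]
tcp_rot: [3.135, 0.198, -0.009]
force: [-9.6, -1.8, 5.9]
gripper_width: 0.0684
grasp_force: 5.6
time: 37.95
ee_pos: [0.4866, -0.002, 0.2393]
tcp_rot: [3.135, 0.197, 0.006]
force: [0.8, -0.4, 0.4]
gripper_width: 0.0429
grasp_force: 0.0
37.95 [-0.1528  0.0007  0.2393]
foot edge [[-0.004, 0.062], [-0.025, 0.038], [-0.026, 0.015], [-0.026, -0.009], [-0.026, -0.032], [0.034, -0.057]]
[([69.2, 259.4], array([-0.294 ,  0.2932,  0.015 ])), ([256.3, 57.9], array([-0.0221, -0.0031,  0.015 ]))]
left_pin [-0.0336  0.0463  0.0936] {'wrist': array([204.,  54.]), 'scene': array([228., 228.])}
right_pin [-0.0328 -0.0386  0.1031] {'wrist': array([297.,  52.]), 'side': array([311., 178.]), 'scene': array([206., 208.])}
scene plate_top [([192.0, 213.0], 0.84), ([346.0, 218.0], 0.8), ([211.0, 156.0], 0.71)]
scene plate_foot [([367.0, 255.0], 0.74)]
scene socket_a [([271.0, 249.0], 0.5), ([210.0, 155.0], 0.49), ([172.0, 163.0], 0.46)]
scene driver [([210.0, 211.0], 0.66)]
scene left_pivot [([238.0, 238.0], 0.83), ([174.0, 161.0], 0.68)]
scene right_pivot [([192.0, 198.0], 0.95)]
side plate_top [([182.0, 190.0], 0.91), ([328.0, 152.0], 0.81), ([317.0, 313.0], 0.67)]
side plate_foot [([306.0, 200.0], 0.9), ([198.0, 169.0], 0.8), ([220.0, 157.0], 0.17)]
side socket_a [([249.0, 304.0], 0.8), ([317.0, 312.0], 0.56)]
side driver [([288.0, 226.0], 0.53)]
side left_pivot [([292.0, 159.0], 0.73)]
side right_pivot [([320.0, 189.0], 0.84), ([309.0, 200.0], 0.22)]
[0.0313 0.0119 0.1618]
```

Nudging the top pivoted the foot out again, because that push is above the fence's edge. I'll repeat the grip fix and leave the top alone this time.

```bash
python3 -m creep '[[0.01,0,0,-0.14],[0.03,0,0,-0.28],[0.05,0,0,-0.42],[0.07,0,0,-0.56],[0.09,0,0,-0.7],[0.11,0,0,-0.84],[0.13,0,0,-0.98],[0.15,0,0,-1.12],[0.165,0.004,0,-1.26],[0.175,0.004,0,-1.4],[0.175,0.004,0,-1.54],[0.175,0.004,0,-1.57]]' 0.5
python3 -m creep '[[0,0,0.03,0],[0,0,0.06,0],[0,0,0.08,0],[0,0,0.089,0],[0,0,0.094,0],[0,0,0.094,0],[0,0,0.094,0]]' 0.5
python3 -m creep '[[0,0,0,0],[0,0,0,0],[0,0,0,0],[0,0,0,0]]' 0
python3 -m creep '[[0,-0.001,-0.002,0],[0,-0.002,-0.004,0],[0,-0.003,-0.006,0],[0,-0.004,-0.008,0],[0,-0.005,-0.01,0],[0,-0.006,-0.012,0],[0,-0.006,-0.012,0]]'
python3 -c "
from h import *
s=manip.sense();print(F(s['ee_pos']),s['wrist_torque'])"
```

```text
time: 40.4
ee_pos: [0.6604, 0.0161, 0.2379]
tcp_rot: [-2.073, -2.36, 0.0]
force: [-0.8, -0.4, 1.2]
gripper_width: 0.0426
grasp_force: 0.0
time: 41.1
ee_pos: [0.661, 0.016, 0.1455]
tcp_rot: [2.077, 2.355, 0.002]
force: [-1.7, 0.2, 0.5]
gripper_width: 0.0423
grasp_force: 0.0
time: 41.5
ee_pos: [0.6616, 0.016, 0.1462]
tcp_rot: [2.077, 2.354, 0.003]
force: [2.1, 0.1, 6.3]
gripper_width: 0.0139
grasp_force: 55.5
time: 42.2
ee_pos: [0.6515, 0.0154, 0.1545]
tcp_rot: [-2.075, -2.353, 0.006]
force: [-5.4, -0.7, -5.5]
gripper_width: 0.0092
grasp_force: 58.8
[ 0.0129 -0.0039  0.1545] [-0.23160545  1.44621077  0.04757438]
```

```bash
python3 -m creep '[[0,0.001,0.001,0],[0,0.002,0.002,0],[0,0.003,0.003,0],[0,0.004,0.004,0],[0,0.004,0.004,0]]'
```

```text
time: 42.7
ee_pos: [0.6568, 0.0159, 0.1531]
tcp_rot: [-2.077, -2.354, 0.003]
force: [-7.5, 0.1, 9.1]
gripper_width: 0.0092
grasp_force: 77.9
```

```bash
python3 -m creep '[[0,0,0,0],[0,0,0,0],[0,0,0,0],[0,0,0,0],[0,0,-0.03,0],[0,0,-0.07,0],[0,0,-0.09,0],[0,0,-0.09,0]]' 0.5
python3 -m creep '[[0,-0.01,0,0.14],[0,-0.03,0,0.28],[0,-0.05,0,0.42],[0,-0.07,0,0.56],[0,-0.09,0,0.7],[0,-0.11,0,0.84],[0,-0.13,0,0.98],[0,-0.15,0,1.12],[0,-0.165,0,1.26],[0,-0.174,0,1.4],[0,-0.174,0,1.54],[0,-0.174,0,1.57]]' 0.5
python3 v.py; python3 - <<'E'
from h import *
uv={}
for c in("scene","side"):
  for k in range(2):
    manip.snapshot(c)
    for n in("plate_top","plate_foot"):
        l=manip.mark_of(n,c);print(c,n,[(np.round(d["uv"],1).tolist(),round(d["confidence"],2)) for d in l][:2])
E
```

```text
time: 43.5
ee_pos: [0.661, 0.0157, 0.2465]
tcp_rot: [2.074, 2.351, 0.008]
force: [0.5, -0.6, -0.3]
gripper_width: 0.0428
grasp_force: 0.0
time: 44.7
ee_pos: [0.4848, -0.0058, 0.2415]
tcp_rot: [-3.135, -0.193, 0.002]
force: [0.2, -0.3, 0.2]
gripper_width: 0.0425
grasp_force: 0.0
44.7 [-0.1551 -0.0028  0.2415]
foot edge [[0.011, 0.065], [-0.007, 0.04], [-0.008, 0.017], [-0.007, -0.007], [-0.007, -0.031], [0.034, -0.056]]
[([254.3, 41.7], array([-0.0048, -0.0038,  0.015 ])), ([69.7, 253.6], array([-0.2897,  0.2884,  0.015 ]))]
left_pin [-0.0325  0.0474  0.1002] {'wrist': array([204.,  52.]), 'side': array([296., 164.]), 'scene': array([227., 229.])}
right_pin [-0.0316 -0.0383  0.1092] {'wrist': array([292.,  50.]), 'side': array([310., 176.]), 'scene': array([204., 207.])}
scene plate_top [([347.9, 215.5], 0.65), ([195.6, 209.3], 0.62)]
scene plate_foot []
scene plate_top [([343.5, 216.0], 0.82), ([195.6, 210.7], 0.75)]
scene plate_foot [([367.5, 255.5], 0.93)]
side plate_top [([325.7, 151.0], 0.86), ([181.1, 193.4], 0.69)]
side plate_foot [([195.3, 171.0], 0.75), ([313.4, 199.9], 0.57)]
side plate_top [([324.0, 149.5], 0.77), ([181.4, 190.6], 0.67)]
side plate_foot [([313.2, 200.1], 0.71), ([289.7, 222.6], 0.69)]
```

```bash
python3 -c "
from plant import manip
print(manip.job_done())"
```

```text
the job is handed in; nothing more can be done
None
```

I handed the job in at about 45 s. By my last camera measurements the plate leans on the fence with its foot at the fence; I pressed both keeper levers to their stops before a final regrip of the plate and checked them only by camera after that. The arm is clear and I saw no sign of a bystander moved, but the hand-in returned no verdict.

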